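# Pack the card box and stack the trays

### The job

On this print-shop bench, put the small cardboard box of cards, right way up, into the open grey tray that has a socket in each corner. Then lower the grey tray with the handle gently and squarely onto it until all four corner lugs have dropped fully home in the sockets, and let go. Leave the other things on the bench where they are.

Things in the scene. Friction and masses are not known exactly. Their poses are not given: they have to be found in the camera images.
- lower_tray: Open grey plastic tray without a handle, loose, about 0.9 kg, 182 (x) x 152 (y) x 62 mm high, with four 30 x 30 mm corner posts, 62 mm high. Origin at the centre of its underside; z up, x along its long side. The 5 mm walls between the posts are 60 mm high. Room inside 162 x 132 mm, less the posts, which reach in to |x| = 61, |y| = 46 mm. Floor 4 mm thick.
- lower_socket (a point): Centre of the mouth of one of the four sockets, in the top of the corner post at x = +76, y = +61, z = 62 mm in the lower tray's frame; the others lie at x = +-76, y = +-61 mm. Each is a square hole 19 x 19 mm, 17 mm deep, with a 2 mm chamfer.
- upper_tray: Open grey plastic tray with a handle, loose, about 0.45 kg, balanced. 182 (x) x 152 (y) mm, underside at z = 14, rim at 56 mm. Stands on four corner lugs. Origin at the centre of the plane of the lug tips; z up, x along its long side and handle. Fully seated it rests on the lower tray's posts, its origin 48 mm above the lower tray's; it also fits turned by half a turn.
- upper_lug (a point): Tip of one of the upper tray's four lugs, at x = +76, y = +61, z = 0 mm in the upper tray's frame; the others lie at x = +-76, y = +-61 mm. Each is round, 14 mm in diameter, 14 mm long, its lower 7 mm tapering to a 6 mm tip.
- upper_handle (a point): Centre of the upper tray's handle, 85 mm above the tray's origin: a straight bar along the tray's x, 118 mm long, 14 mm thick (y), from z = 76 to 94 mm, on a post at each end (x = +-52 mm). Between the posts it is free below down to z = 51 mm, the top of a 6 mm partition.
- card_box: Closed cardboard box of cards with a paper band, rigid, loose, about 0.25 kg, 92 (x) x 56 (y) x 46 mm high. Origin at the centre of its underside, z up, x along its long side. It fits in the lower tray with its long side along the tray's long side and then lies below the rim.
- tape_roll: Bystander: roll of clear packing tape lying flat, 100 mm across, 48 mm high; origin at the centre of its underside.
- stapler: Bystander: black desk stapler, 150 x 34 mm, about 60 mm high; origin under its centre.
- mug: Bystander: white mug, 80 mm across, 90 mm high; origin at the centre of its underside.
- bottle: Bystander: clear water bottle, 64 mm across, 200 mm high; origin at the centre of its underside.
- jog_block: Bystander: wooden block for squaring paper, 120 x 60 x 45 mm high; origin at the centre of its underside.
- plain_tray: Bystander: plain shallow grey tray without sockets or handle, 170 x 130 x 40 mm high, at the back of the bench; origin at the centre of its underside.
Not all that is in view belongs to the job. Leave any blue look-alike of the upper_tray alone.

How it is judged:
On the way, in this order (a step that is already met when the one before it is completed fails the run):
1. the card box lies right way up on the lower tray's floor (x of card_box in the frame of lower_tray between -0.045 and 0.045 m and y of card_box in the frame of lower_tray between -0.045 and 0.045 m and z of card_box in the frame of lower_tray below 0.01 m and angle between card_box's own z axis and vertical below 0.1 rad), for 0.2 s.
2. the upper tray is seated on the lower tray, lugs home (x of upper_tray in the frame of lower_tray between -0.005 and 0.005 m and y of upper_tray in the frame of lower_tray between -0.005 and 0.005 m and z of upper_tray in the frame of lower_tray between 0.044 and 0.0515 m and angle between the x axis of upper_tray and the x axis of lower_tray, either way round below 0.06 rad and angle between upper_tray's own z axis and vertical below 0.05 rad), for 0.2 s.
At the end, for the whole second after the job is handed in: Box right way up (0.1 rad) on the lower tray's floor; upper tray seated: origin 44 to 51.5 mm above the lower tray's, within 5 mm sideways in x and y, long sides parallel within 0.06 rad (either way round), level within 0.05 rad; lower tray level on the bench; all at rest (all of step 1 and all of step 2 and angle between lower_tray's own z axis and vertical below 0.05 rad and height (world z) of lower_tray below 0.006 m and linear speed of each of upper_tray, lower_tray, card_box below 0.02 m/s); the robot touches nothing.
It fails at once if the upper tray is rammed onto the lower tray (more than 80 N between them) (contact force between upper_tray and lower_tray above 80 N).
It fails at once if the upper tray is dropped onto the lower tray: it comes down at over 0.55 m/s, as when let go more than about 20 mm above its seat (linear speed of upper_tray above 0.55 m/s and z of upper_tray in the frame of lower_tray between 0.044 and 0.066 m and x of upper_tray in the frame of lower_tray between -0.05 and 0.05 m and y of upper_tray in the frame of lower_tray between -0.05 and 0.05 m).
It fails at once if another thing on the bench is shifted more than 40 mm or knocked over (distance of any of tape_roll, stapler, mug, bottle, jog_block, plain_tray from where it was at the start of the episode above 0.04 m or angle between any of tape_roll, stapler, mug, bottle, jog_block, plain_tray's own z axis and vertical above 0.5 rad).
It also fails if it takes over 64 s, if anything falls off the work surface, if the arm or the gripper's body presses on something with over 40 N, if the wrist force passes 120 N, or if a joint passes its speed limit or range.

### The arm

A 6-joint arm with a two-finger parallel gripper is mounted at the origin on the work surface. World frame = base frame: x ahead of the robot, y to its left, z up, the work surface at z = 0. Lengths are in m, angles in rad, forces in N, time in s.
With the tool pointing down it reaches from about 0.4 to 0.825 m from the base axis. Payload 7 kg.
Tool frame: the origin (TCP) lies at the very end of the fingers, on their centre line; the grasp point (between the pads) lies 19 mm behind it; z points along the fingers, y is the direction in which the jaws open and shut (so a half turn about z gives the same grasp; the last joint's range is limited). The gripper opens to 88 mm and grips with 3 to 60 N. Pads are 19 mm wide; open, the fingers measure 130 mm over their backs; the gripper's body (78 mm by 193 mm) begins 47 mm behind the grasp point.
Start: joints at [1.478, 0.359, 0.012, 0, -1.224, -0.288], TCP at [0.251, 0.627, 0.189] pointing down, gripper open.
Joint ranges: [-3.07, 3.07], [-1.43, 2.12], [-1.02, 1.25], [-3.03, 1.67], [-3.05, -0], [-3.03, 3.03]. Speed limits (rad/s): [2.39, 2.39, 3.01, 3.14, 3.14, 3.14].

### API

Orientations are given as [roll, pitch, yaw] about the fixed x, y, z axes, in that order (R = Rz(yaw) Ry(pitch) Rx(roll)).
In Python, from station import arm, eyes, job, outline_of gives the robot as it stands.
- The arm moves only by the tool apply_moves, never from a script. Its argument "moves" is a list of rows, each a list of 5 numbers: the opening, from -1 (shut) to 1 (fully open), then the shift along the tool's x, y, z in m, then the turn about the tool's z in rad. A call has 1 to 12 rows; each row shifts and turns the commanded pose from where the row before left it, along the tool's axes as they then stand; what a row does not reach is not made up. A row lasts 1/12 s, in which the tool goes at most 41.7 mm and 7.16 degrees, less where a joint would pass 70% of its speed; a pose out of reach is approached as far as the arm can. A call with a gripper value outside its range is refused whole. The fingers move at their own pace and stop on an object; "newtons" is the grip in N (left out, the last holds). Time passes only in rows, so rows that do not move let the fingers close. It gives the time, the measured TCP pose, the force and the opening at its end, in the units of the state.
- arm.get_state(): the state, without advancing time (a new reading comes with each control period).
- eyes.grab_frame(name): name is "side" or "top"; returns a dict with "color" (420x560x3 uint8, red, green, blue), "z_map" (420x560 float32, m along the optical axis (not along the pixel's ray), 0 where there is no reading), "camera_matrix" (3x3 intrinsics, pixels), "extrinsics" (4x4, takes a point from camera to world coordinates). Camera axes: x right, y up, looking along -z (the intrinsics and any distortion apply to the point x, -y, -z); pixel columns grow to the right and rows downward; lengths in m; the calibration is good to about 2 mm. A picture is of the moment at which its call begins.
- job.job_done(): hands the job in, once; it reports no verdict.
Trained networks look in a picture, given as the dict that the camera call returned (one of the last four; its "shot" number tells which), for a name from the list of things; names that differ only in an ending like _2 or _b are one class to them, and where a whole thing is asked for, a point or a joint stands for the part that bears it (a point fixed in the world has none). Each returns a list of dicts, best first, with "score" (0 to 1); they miss things now and then, are a little off and sometimes report something else, mostly with a low value. They report only what shows in the picture. A call takes as long as a camera call. They do not tell look-alikes from the thing itself.
- outline_of(label, picture): "region" (420x560 bool, what is visible of it) and "extent" ([left, top, right, bottom] in pixels, round what is visible of it).
The state is a dict: "t": time; "q": joint angles; "qd": joint speeds; "joint_efforts": joint torques, N m; "eef_pos": TCP position; "ee_rot": TCP orientation; "force": force on the tool from outside, world axes, zero at the start; "moment": the same for the moment, N m; "width": finger opening in m.
Only numpy, scipy, OpenCV 4.12 (cv2) and the standard library are available. Lean on these libraries where they do the work, as an engineer would, in place of code of your own. Each camera call takes 0.05 s, during which the arm holds its last target.

## Working session

There is one attempt and no reset: what is moved stays moved. The work goes in short steps, Python scripts to look and compute and a tool call to move; the robot and the scene stay as the last step left them, time stands still between calls to the robot, and variables do not carry over. Pictures are saved under pics/ and viewed, and the job is handed in when it is done.

Besides the shell and the picture viewer there is one more tool, called after ">>>" as name(argument=value, ...), one argument or row to a line, values as JSON. apply_moves: Moves the arm, as the interface text tells. Its arguments: {"type":"object","properties":{"moves":{"type":"array","items":{"type":"array","items":{"type":"number"}}},"newtons":{"type":"number"}},"required":["moves"]}

```bash
ls; mkdir -p pics
cat > h.py <<'E'
import numpy as np, cv2
from station import arm, eyes, job, outline_of
def save(p,name): cv2.imwrite('pics/'+name+'.png', cv2.cvtColor(p['color'],cv2.COLOR_RGB2BGR))
def cloud(p):
    z=p['z_map']; K=p['camera_matrix']; v,u=np.mgrid[0:420,0:560]
    X=(u-K[0,2])/K[0,0]*z; Y=(v-K[1,2])/K[1,1]*z
    P=np.stack([X,-Y,-z,np.ones_like(z)],-1)
    W=P@np.array(p['extrinsics']).T
    W[z==0]=np.nan
    return W[...,:3]
E
python3 - <<'E'
from h import *
print(arm.get_state())
for n in ['side','top']:
    p=eyes.grab_frame(n); save(p,n+'0'); print(n,p['camera_matrix'],p['extrinsics'],[k for k in p])
    W=cloud(p)
    np.save(n+'0.npy',W)
    for l in ['lower_tray','upper_tray','card_box','plain_tray','mug','bottle','stapler','tape_roll','jog_block']:
        for d in outline_of(l,p):
            m=d['region']; q=W[m]; q=q[~np.isnan(q[:,0])]
            print(l,round(d['score'],2),d['extent'],np.round(np.median(q,0),3) if len(q) else None, np.round(np.percentile(q,98,axis=0),3) if len(q) else None)
E
```

```text
pics
{'t': 0.0, 'q': array([ 1.47810603e+00,  3.59391711e-01,  1.10399382e-02, -3.76348753e-04,
       -1.22413414e+00, -2.88141741e-01]), 'qd': array([ 3.22924130e-05,  8.42381017e-04,  7.36859103e-04, -2.93864680e-04,
        4.76516628e-04,  7.49666256e-04]), 'joint_efforts': array([ 5.12811657e-04, -5.82718241e+01,  2.93053436e+01,  6.99672773e+00,
        6.93808499e-03, -1.57439986e-04]), 'eef_pos': array([0.25067942, 0.62609956, 0.18850669]), 'ee_rot': array([ 3.13987217e+00, -1.40978394e-04, -3.80960083e-01]), 'force': array([-0.54163298,  0.64651131,  0.57727815]), 'moment': array([ 0.04604904, -0.02954474, -0.01175866]), 'width': 0.08705812972112321}
side [[407.45322184   0.         286.7208672 ]
 [  0.         407.45322184 208.42807314]
 [  0.           0.           1.        ]] [[ 0.85287312  0.36136843 -0.37685581  0.06835564]
 [-0.52183533  0.61372766 -0.59247468 -0.7203523 ]
 [ 0.01718519  0.7019624   0.71200664  0.96513491]
 [ 0.          0.          0.          1.        ]] ['color', 'z_map', 'camera_matrix', 'extrinsics', 'shot']
lower_tray 0.61 [215.9, 146.7, 283.9
[... 1655 characters left out ...]
  0.095]
upper_tray 0.75 [346.1, 256.5, 401.6, 315.8] [ 0.289 -0.293  0.021] [ 0.384 -0.213  0.096]
upper_tray 0.58 [188.9, 249.3, 245.0, 313.7] [0.302 0.217 0.021] [0.393 0.301 0.097]
card_box 0.7 [279.8, 175.1, 298.1, 201.3] [ 0.616 -0.012  0.046] [0.663 0.016 0.055]
plain_tray 0.72 [332.6, 121.5, 377.9, 172.7] [ 0.758 -0.232  0.005] [ 0.846 -0.163  0.043]
mug 0.7 [409.7, 238.6, 440.7, 273.0] [ 0.42  -0.469  0.028] [ 0.458 -0.425  0.095]
bottle 0.93 [412.8, 183.8, 438.5, 209.1] [ 0.589 -0.442  0.13 ] [ 0.625 -0.423  0.203]
tape_roll 0.85 [274.9, 219.0, 302.4, 249.1] [ 0.466 -0.03   0.047] [0.513 0.023 0.057]
jog_block 0.7 [196.2, 136.2, 225.1, 171.5] [0.735 0.249 0.045] [0.793 0.284 0.054]
```

Run:
```python
import cv2
a=cv2.imread('pics/top0.png')
cv2.imwrite('pics/topz.png',cv2.resize(a[110:330,160:450],None,fx=2.7,fy=2.7,interpolation=cv2.INTER_CUBIC))
```

```text
(no output)
```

View pics/side0.png

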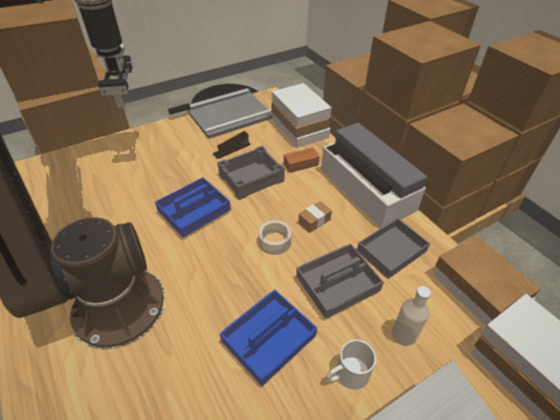

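View pics/topz.png

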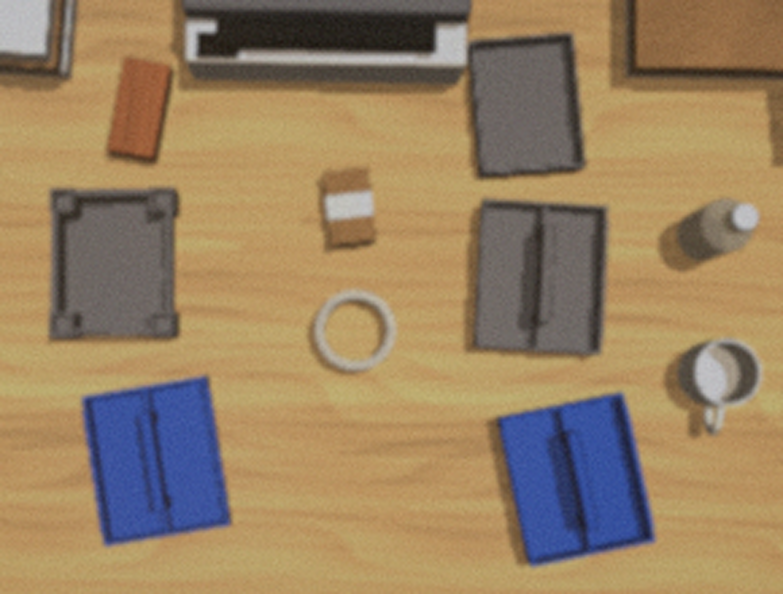

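Candidates by top-view pixel:
- **Upper tray:** grey tray with handle (360,212). The blue look-alikes are at (374,286) and (217,281), and the plain tray is at (355,147).
- **Lower tray:** grey tray with corner posts (204,209).
- **Card box:** brown with a white band (289,188). The jog block at (211,154) is orange and has no band.

Next I'll fit poses and check crops.

```bash
cat >> h.py <<'E'
def rect(P):
    r=cv2.minAreaRect((P[:,:2]*1000).astype(np.float32)); return np.round(r[0],1),np.round(r[1],1),round(r[2],2)
E
python3 - <<'E'
from h import *
for n in ['side','top']:
    W=np.load(n+'0.npy'); 
    def box(x0,x1,y0,y1,z0,z1):
        q=W[(W[...,0]>x0)&(W[...,0]<x1)&(W[...,1]>y0)&(W[...,1]<y1)&(W[...,2]>z0)&(W[...,2]<z1)]; return q
    q=box(.54,.70,-.07,.06,.038,.055);print(n,'card top',rect(q),np.median(q[:,2]),len(q))
    q=box(.42,.66,.18,.40,.052,.07);print('lower',rect(q),np.median(q[:,2]),len(q))
    q=box(.42,.66,-.36,-.14,.046,.064);print('upper rim',rect(q),np.median(q[:,2]),len(q))
    q=box(.42,.66,-.36,-.14,.085,.105);print('handle',rect(q),np.median(q[:,2]),q.mean(0),len(q))
    d=q[:,:2]-q[:,:2].mean(0);w=np.linalg.svd(d,full_matrices=False)[2][0];print('ang',np.degrees(np.arctan2(w[1],w[0])))
    q=box(.4,.75,.36,.6,.01,.08);print('stapler',rect(q), q.min(0) if len(q) else 0)
a=cv2.imread('pics/side0.png')
r=lambda x0,y0,x1,y1:cv2.resize(a[y0:y1,x0:x1],(260,260))
cv2.imwrite('pics/crops.png',np.hstack([r(210,140,290,210),r(285,190,345,240),r(290,235,390,325)]))
E
```

```text
side card top (array([623.7, -13.8]), array([97.5, 60.5]), 7.06) 0.04752771324505811 438
lower (array([546.4, 274.1]), array([184.3, 157.5]), 1.75) 0.060748865742339564 624
upper rim (array([ 540.4, -250.2]), array([159.1, 184.6]), 87.31) 0.054679984978321605 925
handle (array([ 538.7, -250.4]), array([ 17.2, 117. ]), 87.52) 0.09419315663239569 [ 0.53660315 -0.25232616  0.09346392] 260
ang 177.64819131570607
stapler (array([617.8, 515.8]), array([266.2, 167.6]), 0.93) [0.48583794 0.42987252 0.01002258]
top card top (array([619.7, -11.5]), array([92.7, 56.3]), 7.96) 0.046218362719912975 438
lower (array([543.9, 277.5]), array([182.8, 153.1]), 1.75) 0.06080822153068022 598
upper rim (array([ 537.3, -248.6]), array([157.4, 183. ]), 87.6) 0.054302766161034466 389
handle (array([ 537.1, -248. ]), array([ 14.8, 117.6]), 87.31) 0.09362925345733808 [ 0.53766128 -0.24769618  0.09354663] 164
ang 177.2485596840961
stapler (array([574.9, 480.5]), array([349.8, 238.5]), 0.08) [0.40017132 0.361011   0.01000308]
```

View pics/crops.png

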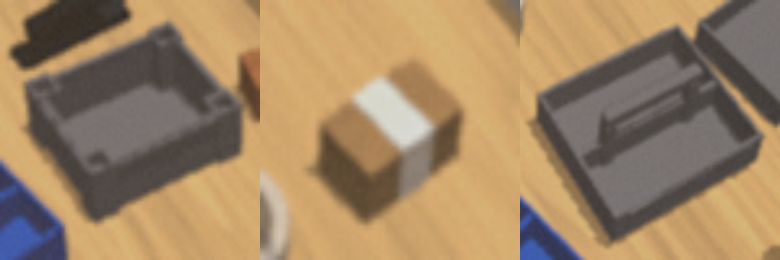

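The crops confirm the choices: left is the lower tray with post sockets, centre is the banded box, and right is the grey tray with the handle bar. I'll turn the wrist first.

>>> apply_moves(
  moves=[
    [1,0,0,-0.008,-0.102],
    [1,0,0,-0.008,-0.102],
    [1,0,0,-0.008,-0.102],
    [1,0,0,-0.008,-0.102],
    [1,0,0,-0.008,-0.102],
    [1,0,0,0,0],
  ],
  newtons=25,
)

```text
t: 1.5
eef_pos: [0.2512, 0.6275, 0.2314]
ee_rot: [-3.139, -0.001, 0.134]
force: [-0.1, -0.1, 0.2]
width: 0.0873
```

```bash
cat >> h.py <<'E'
from scipy.spatial.transform import Rotation as Ro
def to(x,y,z,yaw):
    s=arm.get_state(); R=Ro.from_euler('xyz',s['ee_rot']).as_matrix()
    d=R.T@(np.array([x,y,z])-s['eef_pos'])
    print('pos',np.round(s['eef_pos'],4),'rot',np.round(s['ee_rot'],4),'tool delta mm',np.round(d*1000,1),'turn',round(s['ee_rot'][2]-yaw,4),'w',round(s['width'],4),'F',np.round(s['force'],1),'t',round(s['t'],2))
E
python3 -c "
from h import *
to(.621,-.0125,.16,.131)"
```

```text
pos [0.2512 0.6275 0.2314] rot [-3.1391e+00 -1.2000e-03  1.3400e-01] tool delta mm [280.9 683.8  70. ] turn 0.003 w 0.0873 F [-0.1 -0.1  0.2] t 1.5
```

>>> apply_moves(
  moves=[
    [1,0.014,0.0342,0,0],
    [1,0.014,0.0342,0,0],
    [1,0.014,0.0342,0,0],
    [1,0.014,0.0342,0,0],
    [1,0.014,0.0342,0,0],
    [1,0.014,0.0342,0,0],
    [1,0.014,0.0342,0,0],
    [1,0.014,0.0342,0,0],
    [1,0.014,0.0342,0,0],
    [1,0.014,0.0342,0,0],
  ],
)

```text
t: 2.33
eef_pos: [0.4341, 0.3038, 0.2293]
ee_rot: [-3.141, -0.0, 0.126]
force: [0.1, -0.4, 0.5]
width: 0.0877
```

>>> apply_moves(
  moves=[
    [1,0.014,0.0342,0,0],
    [1,0.014,0.0342,0,0],
    [1,0.014,0.0342,0,0],
    [1,0.014,0.0342,0,0],
    [1,0.014,0.0342,0,0],
    [1,0.014,0.0342,0.01,0],
    [1,0.014,0.0342,0.01,0],
    [1,0.014,0.0342,0.01,0],
    [1,0.014,0.0342,0.01,0],
    [1,0.014,0.0342,0.01,0],
    [1,0,0,0,0],
    [1,0,0,0,0],
  ],
)

```text
t: 3.33
eef_pos: [0.6164, -0.0177, 0.1775]
ee_rot: [3.141, 0.003, 0.122]
force: [0.7, -0.3, 0.1]
width: 0.0877
```

```bash
python3 -c "
from h import *
to(.621,-.0125,.015,.131)
p=eyes.grab_frame('side');save(p,'side1');p=eyes.grab_frame('top');save(p,'top1')
a=cv2.imread('pics/side1.png')[90:270,200:420]
cv2.imwrite('pics/s1c.png',cv2.resize(a,None,fx=3,fy=3))"
```

```text
pos [ 0.6164 -0.0177  0.1775] rot [3.1413e+00 2.9000e-03 1.2240e-01] tool delta mm [  5.7  -4.7 162.5] turn -0.0086 w 0.0877 F [ 0.7 -0.3  0.1] t 3.33
```

View pics/s1c.png

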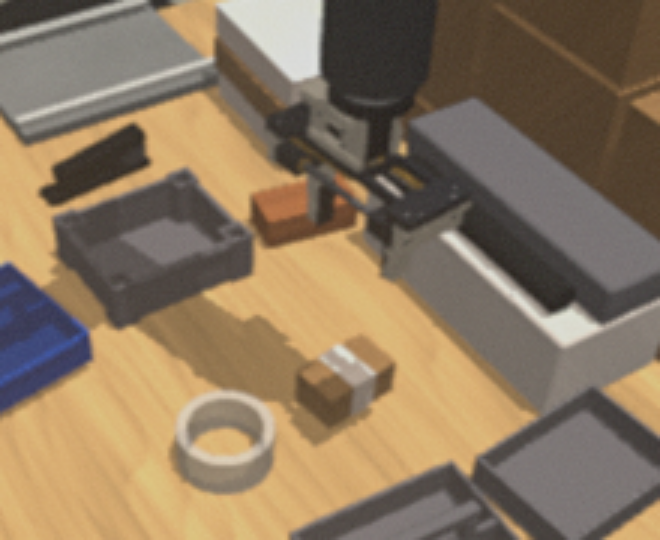

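The gripper hangs above the banded box and nothing is close by. Next I descend with a small correction, then close.

>>> apply_moves(
  moves=[
    [1,0.0055,-0.0045,0.02,-0.009],
    [1,0,0,0.03,0],
    [1,0,0,0.03,0],
    [1,0,0,0.03,0],
    [1,0,0,0.03,0],
    [1,0,0,0.0125,0],
    [1,0,0,0.01,0],
    [1,0,0,0,0],
  ],
)

```text
t: 4.1
eef_pos: [0.6204, -0.0094, 0.0155]
ee_rot: [3.141, 0.002, 0.139]
force: [-0.0, 0.3, 0.6]
width: 0.0879
```

>>> apply_moves(
  moves=[
    [-1,0,0,0,0],
    [-1,0,0,0,0],
    [-1,0,0,0,0],
    [-1,0,0,0,0],
    [-1,0,0,0,0],
    [-1,0,0,0,0],
  ],
  newtons=25,
)

```text
t: 4.6
eef_pos: [0.6219, -0.0104, 0.0176]
ee_rot: [-3.141, -0.001, 0.138]
force: [-0.3, -0.1, -0.6]
width: 0.0535
```

>>> apply_moves(
  moves=[
    [-1,0,0,-0.015,0],
    [-1,0,0,-0.03,0],
    [-1,0,0,-0.035,0],
    [-1,0,0,-0.035,0],
    [-1,0,0,-0.025,0.055],
    [-1,0,0,0,0.053],
    [-1,0,0,0,0],
    [-1,0,0,0,0],
  ],
)

```text
t: 5.27
eef_pos: [0.6211, -0.0105, 0.1568]
ee_rot: [-3.141, 0.0, 0.031]
force: [0.0, 0.1, -1.4]
width: 0.002
```

```bash
python3 -c "
from h import *
to(.545,.276,.15,.0305)"
```

```text
pos [ 0.6211 -0.0105  0.1568] rot [-3.1412e+00  2.0000e-04  3.1400e-02] tool delta mm [ -67.1 -288.7    6.9] turn 0.0009 w 0.002 F [ 0.   0.1 -1.4] t 5.27
```

The fingers have shut to 2 mm, so the box was lost. I'll look.

```bash
python3 -c "
from h import *
p=eyes.grab_frame('side');save(p,'side2');q=eyes.grab_frame('top');save(q,'top2')
a=cv2.imread('pics/side2.png')[120:270,240:400]
cv2.imwrite('pics/s2c.png',cv2.resize(a,None,fx=4,fy=4))
for n,f in (('side',p),('top',q)):
    W=cloud(f)
    for d in outline_of('card_box',f):
        m=cv2.erode(d['region'].astype(np.uint8),np.ones((2,2)))>0
        P=W[m];P=P[~np.isnan(P[:,0])];print(n,d['score'],d['extent'],P.mean(0),np.percentile(P[:,2],[2,50,98]))
        T=P[P[:,2]>.036]; print(rect(T),np.median(T[:,2]))
"
```

```text
side 0.93 [297.2, 200.0, 331.8, 232.6] [ 0.61722887 -0.02550592  0.03649484] [0.00251426 0.045222   0.05107469]
(array([622.6, -16.4]), array([94.1, 56.9]), 8.39) 0.04747157313092054
top 0.74 [280.3, 188.2, 294.8, 201.0] [ 0.5878237  -0.01489467  0.0437661 ] [0.01101182 0.04579057 0.0548436 ]
(array([589.9, -14.8]), array([34.6, 53.3]), 2.13) 0.04629392104148089
```

View pics/s2c.png

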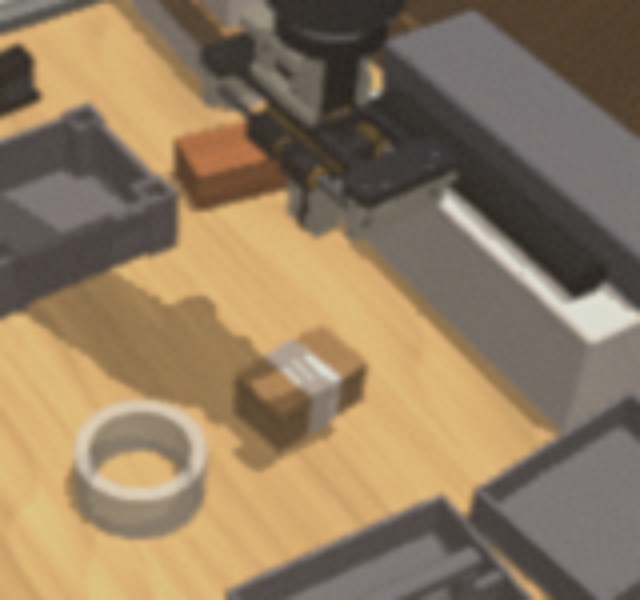

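View pics/top2.png

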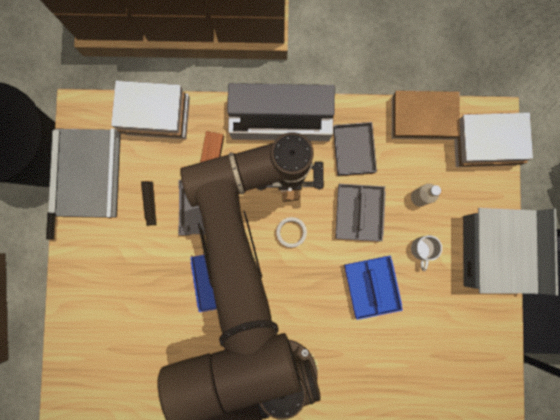

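The box sits unmoved at (300,215) in the side view, upright. I lifted too early, before the grip had built up. I'll open and retry with more force and time.

>>> apply_moves(
  moves=[
    [1,0,0,0,-0.055],
    [1,0,0,0,-0.052],
    [1,0,0,0,0],
    [1,0,0,0,0],
    [1,0,0,0,0],
    [1,0,0,0,0],
    [1,0,0,0,0],
    [1,0,0,0,0],
    [1,0,0,0,0],
    [1,0,0,0,0],
    [1,0,0,0,0],
    [1,0,0,0,0],
  ],
  newtons=40,
)

```text
t: 6.47
eef_pos: [0.6216, -0.0104, 0.157]
ee_rot: [-3.142, -0.0, 0.137]
force: [0.2, 0.9, -0.9]
width: 0.0749
```

```bash
python3 -c "
from h import *
to(.621,-.0125,.012,.135)"
```

```text
pos [ 0.6216 -0.0104  0.157 ] rot [-3.1416e+00 -1.0000e-04  1.3720e-01] tool delta mm [ -0.9   2.  145. ] turn 0.0022 w 0.0749 F [ 0.2  0.9 -0.9] t 6.47
```

>>> apply_moves(
  moves=[
    [1,0,0,0,0],
    [1,0,0,0,0],
    [1,0,0.002,0.02,0],
    [1,0,0,0.03,0],
    [1,0,0,0.03,0],
    [1,0,0,0.03,0],
    [1,0,0,0.02,0],
    [1,0,0,0.0125,0],
    [1,0,0,0,0],
    [1,0,0,0,0],
  ],
)

```text
t: 7.3
eef_pos: [0.6216, -0.0126, 0.0141]
ee_rot: [3.141, 0.001, 0.137]
force: [1.1, 0.6, 0.2]
width: 0.0875
```

>>> apply_moves(
  moves=[
    [-1,0,0,0,0],
    [-1,0,0,0,0],
    [-1,0,0,0,0],
    [-1,0,0,0,0],
    [-1,0,0,0,0],
    [-1,0,0,0,0],
    [-1,0,0,0,0],
    [-1,0,0,0,0],
    [-1,0,0,0,0],
    [-1,0,0,0,0],
    [-1,0,0,0,0],
    [-1,0,0,0,0],
  ],
  newtons=40,
)

```text
t: 8.3
eef_pos: [0.6218, -0.0124, 0.0144]
ee_rot: [3.142, 0.0, 0.137]
force: [-0.7, -0.5, -0.2]
width: 0.013
```

Width is 13 mm, so the box isn't between the pads. I'll look before moving.

```bash
python3 -c "
from h import *
p=eyes.grab_frame('side');save(p,'side3');q=eyes.grab_frame('top');save(q,'top3')
a=cv2.imread('pics/side3.png')[120:270,240:400]
b=cv2.imread('pics/top3.png')[140:260,230:350]
cv2.imwrite('pics/s3c.png',cv2.resize(a,None,fx=4,fy=4))
cv2.imwrite('pics/t3c.png',cv2.resize(b,None,fx=4,fy=4))
print(arm.get_state())
"
```

```text
{'t': 8.4, 'q': array([ 2.93520032e-01,  4.32202952e-01, -3.16363731e-01,  1.20510528e-05,
       -8.22292094e-01,  1.41446967e+00]), 'qd': array([-7.50055453e-04,  9.51202847e-05, -6.92752019e-04, -7.34768012e-04,
       -1.12942550e-03,  6.64156870e-04]), 'joint_efforts': array([-1.32121168e-03, -5.74154842e+01,  2.29180187e+01,  5.37322596e+00,
        8.24318128e-02, -2.62828626e-04]), 'eef_pos': array([ 0.6218227 , -0.01242724,  0.01441948]), 'ee_rot': array([3.14157421e+00, 6.03143767e-05, 1.37201573e-01]), 'force': array([-0.57727778,  0.92967783, -0.21431127]), 'moment': array([-0.08148594, -0.01996348, -0.01250667]), 'width': 0.0053937498635805966}
```

View pics/s3c.png

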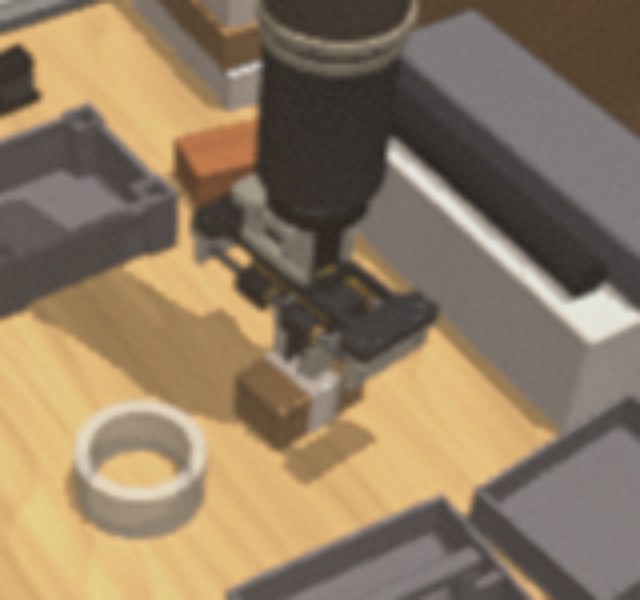

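View pics/t3c.png

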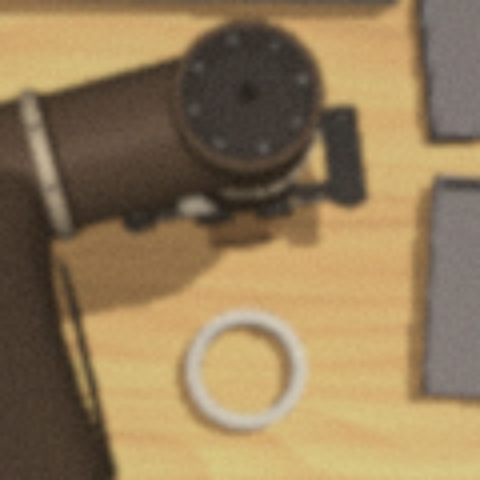

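```bash
python3 -c "
from h import *
p=eyes.grab_frame('side');W=cloud(p)
np.set_printoptions(linewidth=220,suppress=True)
for v in range(180,232,3):
  print(v,[ '%d,%d,%d'%tuple(np.nan_to_num(W[v,u]*1000)) for u in range(296,350,5)])
a=p['color'][165:240,275:365]; cv2.imwrite('pics/s4c.png',cv2.resize(a[...,::-1],None,fx=8,fy=8,interpolation=cv2.INTER_CUBIC))
"
```

```text
180 ['599,65,129', '593,29,160', '598,10,172', '597,-14,191', '604,-29,199', '622,-28,190', '643,-25,179', '788,122,2', '784,90,27', '785,66,45', '781,38,69']
183 ['589,49,134', '591,26,150', '595,5,165', '599,-12,177', '601,-33,192', '623,-28,179', '643,-27,169', '778,107,4', '781,85,19', '783,61,36', '785,39,53']
186 ['584,42,130', '679,151,0', '594,3,156', '598,-15,168', '602,-33,180', '626,-26,164', '643,-28,158', '771,98,0', '784,85,4', '784,61,22', '787,39,39']
189 ['655,144,3', '583,12,141', '594,3,143', '595,-20,162', '603,-33,168', '619,-36,163', '640,-34,152', '644,-51,163', '777,76,0', '788,63,5', '786,35,28']
192 ['645,129,5', '579,6,135', '590,-4,139', '600,-14,143', '601,-38,162', '627,-28,142', '639,-36,142', '653,-42,140', '653,-65,159', '782,54,1', '786,33,16']
195 ['638,119,2', '653,109,3', '585,-11,136', '591,-28,146', '598,-42,155', '606,-55,161', '631,-47,143', '651,-47,133', '643,-77,161', '654,-86,163', '667,-93,163']
198 ['631,108,1', '647,100,0', '587,-9,121', '587,-34,141', '598,-43,143', '602,-61,156', '612,-72,161', '624,-79,160', '635,-88,163', '649,-93,1
[... 1013 characters left out ...]
5,-33,46', '606,-43,49', '628,-41,36', '651,-37,20', '676,-33,3', '690,-41,2', '704,-50,3', '721,-55,-1']
222 ['571,13,2', '575,-9,21', '580,-28,37', '586,-46,49', '608,-43,35', '630,-40,20', '656,-33,0', '670,-42,0', '682,-52,3', '697,-59,0', '0,0,0']
225 ['562,-1,6', '574,-10,9', '579,-31,25', '587,-45,34', '610,-42,18', '628,-44,11', '648,-45,0', '661,-53,1', '675,-62,2', '687,-72,4', '703,-78,1']
228 ['557,-9,3', '569,-19,6', '578,-33,14', '588,-46,21', '610,-42,5', '626,-49,2', '640,-56,1', '653,-64,1', '664,-76,6', '682,-79,0', '694,-89,2']
231 ['548,-22,6', '565,-26,0', '578,-34,2', '591,-43,2', '604,-52,4', '620,-57,0', '631,-68,4', '645,-76,3', '661,-82,0', '674,-89,0', '687,-99,2']
```

View pics/s4c.png

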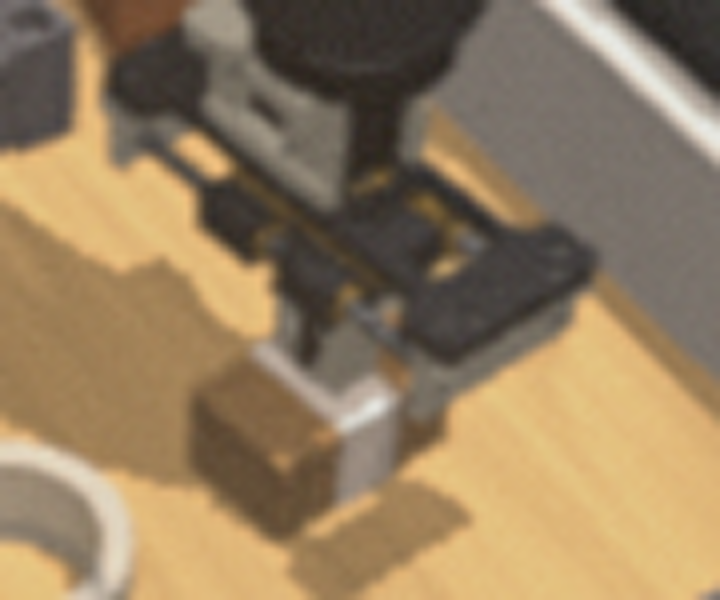

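The depth says otherwise than the state: the closed fingertips end at z≈48 mm, on top of the box, while the state reports a TCP z of 14 mm. I'll lift and measure the actual tip position against the reported one.

>>> apply_moves(
  moves=[
    [-1,0,0,-0.02,0],
    [-1,0,0,-0.03,0],
    [-1,0,0,-0.03,0],
    [-1,0,0,-0.02,0],
    [-1,0,0,0,0],
    [-1,0,0,0,0],
  ],
)

```text
t: 8.95
eef_pos: [0.6227, -0.0122, 0.116]
ee_rot: [-3.141, -0.003, 0.137]
force: [-0.9, 0.8, -0.6]
width: 0.0004
```

```bash
python3 -c "
from h import *
p=eyes.grab_frame('side');W=cloud(p);to(.62,-.0125,.015,.137)
np.save('side5.npy',W)
c=p['color']; cv2.imwrite('pics/s5c.png',cv2.resize(c[130:240,250:370][...,::-1],None,fx=6,fy=5.4,interpolation=cv2.INTER_CUBIC))
m=(abs(W[...,0]-.622)<.12)&(abs(W[...,1]+.012)<.13)&(W[...,2]>.056)&(W[...,2]<.3)
print('lowest arm pts',np.sort(W[...,2][m])[:12])
T=W[m]; i=np.argsort(T[:,2])[:60]; print(T[i].round(3)[::3])
for y0 in range(-130,130,20):
  s=T[(T[:,1]*1000>y0)&(T[:,1]*1000<y0+20)]
  if len(s): print(y0,len(s),s[:,2].min().round(3),s[:,0].min().round(3),s[:,0].max().round(3))
"
```

```text
pos [ 0.6217 -0.0123  0.1145] rot [-3.1411e+00 -5.0000e-04  1.3700e-01] tool delta mm [-1.7  0.  99.5] turn -0.0 w 0.0009 F [ 0.6 -0.6 -1.4] t 9.0
lowest arm pts [0.15710497 0.15739294 0.15933489 0.15954343 0.15971311 0.15982452
 0.16008965 0.16015409 0.16083981 0.16138931 0.16158692 0.16175288]
[[ 0.614 -0.02   0.157]
 [ 0.615 -0.013  0.16 ]
 [ 0.615 -0.019  0.16 ]
 [ 0.614 -0.03   0.161]
 [ 0.61  -0.014  0.162]
 [ 0.61  -0.009  0.163]
 [ 0.62  -0.031  0.163]
 [ 0.614 -0.019  0.164]
 [ 0.634 -0.026  0.165]
 [ 0.625 -0.028  0.166]
 [ 0.612 -0.031  0.167]
 [ 0.608 -0.001  0.169]
 [ 0.613 -0.03   0.169]
 [ 0.615 -0.027  0.17 ]
 [ 0.612 -0.005  0.17 ]
 [ 0.624 -0.029  0.171]
 [ 0.61  -0.003  0.173]
 [ 0.628 -0.029  0.174]
 [ 0.615 -0.017  0.174]
 [ 0.624 -0.029  0.176]]
-130 38 0.244 0.597 0.629
-110 303 0.219 0.593 0.673
-90 111 0.231 0.598 0.672
-70 101 0.226 0.588 0.656
-50 295 0.162 0.584 0.667
-30 330 0.157 0.583 0.651
-10 134 0.16 0.58 0.616
10 104 0.227 0.579 0.603
30 50 0.233 0.581 0.602
50 146 0.221 0.569 0.616
70 33 0.244 0.571 0.615
```

View pics/s5c.png

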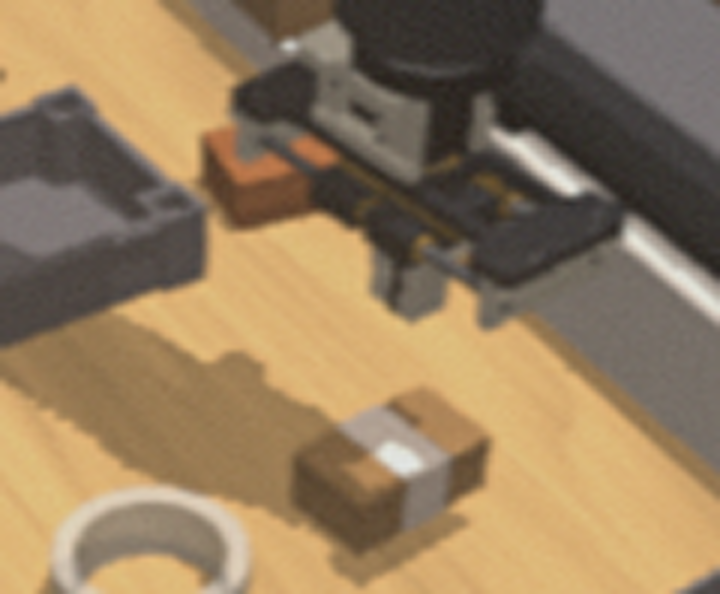

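Measured tips are at z≈0.156 against a reported 0.115, so the reported z is about 41 mm low while x and y agree. I'll work with that offset and check it as I go: open, go partway down, and look.

>>> apply_moves(
  moves=[
    [1,0,0,0,0],
    [1,0,0,0,0],
    [1,0,0,0,0],
    [1,0,0,0,0],
    [1,0,0,0,0],
    [1,0,0,0,0],
    [1,0,0,0,0],
    [1,0,0,0,0],
    [1,0,0,0,0],
    [1,0,0,0,0],
    [1,0,0,0,0],
    [1,0,0,0,0],
  ],
)

```text
t: 10.0
eef_pos: [0.6218, -0.0124, 0.1145]
ee_rot: [3.142, -0.0, 0.137]
force: [0.3, -0.3, 0.0]
width: 0.0747
```

>>> apply_moves(
  moves=[
    [1,0,0,0,0],
    [1,0,0,0,0],
    [1,0,0,0.02,0],
    [1,0,0,0.03,0],
    [1,0,0,0.03,0],
    [1,0,0,0.02,0],
    [1,0,0,0.015,0],
    [1,0,0,0,0],
    [1,0,0,0,0],
  ],
)

```text
t: 10.75
eef_pos: [0.6214, -0.0126, -0.0011]
ee_rot: [3.141, 0.002, 0.137]
force: [0.2, 0.5, 0.0]
width: 0.0877
```

```bash
python3 -c "
from h import *
p=eyes.grab_frame('side');W=cloud(p);to(.62,-.0125,-.025,.137)
c=p['color']; cv2.imwrite('pics/s6c.png',cv2.resize(c[150:250,260:370][...,::-1],None,fx=6,fy=6,interpolation=cv2.INTER_CUBIC))
m=(abs(W[...,0]-.622)<.03)&(W[...,1]<-.05)&(W[...,1]>-.085)&(W[...,2]>.01)&(W[...,2]<.1)
T=W[m]; i=np.argsort(T[:,2])[:40]; print(len(T),T[i].round(3)[::2])
"
```

```text
pos [ 6.224e-01 -1.240e-02  1.000e-04] rot [ 3.1413e+00 -4.0000e-04  1.3750e-01] tool delta mm [-2.4 -0.2 25.1] turn 0.0005 w 0.0874 F [ 0.  -0.3  0.9] t 10.8
42 [[ 0.62  -0.058  0.038]
 [ 0.619 -0.065  0.04 ]
 [ 0.62  -0.073  0.043]
 [ 0.631 -0.073  0.046]
 [ 0.627 -0.073  0.048]
 [ 0.64  -0.072  0.049]
 [ 0.616 -0.067  0.049]
 [ 0.622 -0.076  0.049]
 [ 0.621 -0.071  0.049]
 [ 0.618 -0.065  0.051]
 [ 0.623 -0.074  0.052]
 [ 0.626 -0.074  0.054]
 [ 0.623 -0.073  0.054]
 [ 0.62  -0.072  0.055]
 [ 0.635 -0.071  0.055]
 [ 0.619 -0.057  0.056]
 [ 0.618 -0.069  0.058]
 [ 0.625 -0.075  0.06 ]
 [ 0.618 -0.063  0.061]
 [ 0.62  -0.07   0.063]]
```

View pics/s6c.png

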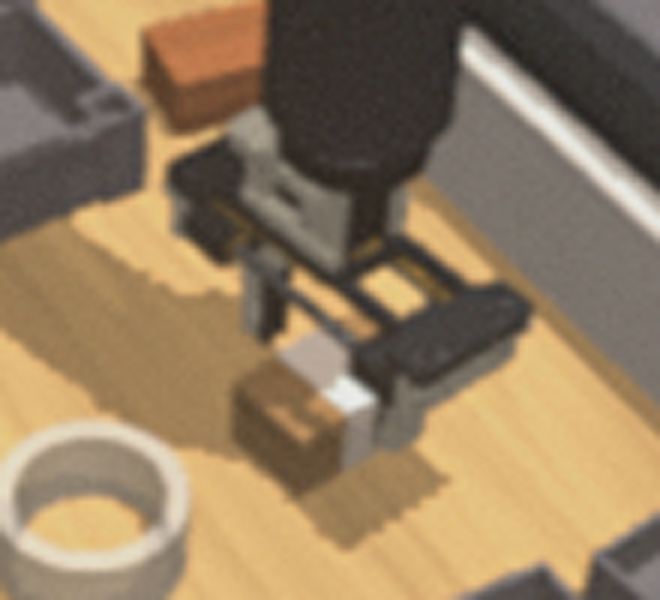

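At reported z=0 the tips are at ≈0.040, straddling the box, so the 40 mm offset holds. I'll go 25 mm lower and grip.

>>> apply_moves(
  moves=[
    [1,0,0,0.01,0],
    [1,0,0,0.01,0],
    [1,0,0,0.005,0],
    [1,0,0,0,0],
    [1,0,0,0,0],
  ],
)

```text
t: 11.22
eef_pos: [0.6216, -0.0125, -0.0259]
ee_rot: [3.141, 0.001, 0.137]
force: [-0.3, -0.5, 0.0]
width: 0.0875
```

>>> apply_moves(
  moves=[
    [-1,0,0,0,0],
    [-1,0,0,0,0],
    [-1,0,0,0,0],
    [-1,0,0,0,0],
    [-1,0,0,0,0],
    [-1,0,0,0,0],
    [-1,0,0,0,0],
    [-1,0,0,0,0],
    [-1,0,0,0,0],
    [-1,0,0,0,0],
  ],
  newtons=30,
)

```text
t: 12.05
eef_pos: [0.6219, -0.0124, -0.0254]
ee_rot: [3.142, -0.0, 0.137]
force: [0.0, -0.3, 2.7]
width: 0.0561
```

Width is 56.1 mm, so the box is gripped. Lifting.

>>> apply_moves(
  moves=[
    [-1,0,0,-0.01,0],
    [-1,0,0,-0.025,0],
    [-1,0,0,-0.03,0],
    [-1,0,0,-0.03,0],
    [-1,0,0,-0.03,0.05],
    [-1,0,0,-0.02,0.056],
    [-1,0,0,0,0],
    [-1,0,0,0,0],
  ],
)

```text
t: 12.72
eef_pos: [0.6223, -0.0121, 0.1211]
ee_rot: [-3.141, -0.003, 0.031]
force: [-1.3, -0.7, -3.9]
width: 0.0557
```

```bash
python3 -c "
from h import *
to(.545,.276,.12,.0305)"
```

```text
pos [ 0.6223 -0.0121  0.1211] rot [-3.1406e+00 -2.5000e-03  3.1500e-02] tool delta mm [ -68.2 -290.4    1.2] turn 0.001 w 0.0557 F [-1.3 -0.7 -3.9] t 12.72
```

>>> apply_moves(
  moves=[
    [-1,-0.004,-0.0142,0,0],
    [-1,-0.006,-0.026,0,0],
    [-1,-0.006,-0.026,0,0],
    [-1,-0.006,-0.026,0,0],
    [-1,-0.006,-0.026,0,0],
    [-1,-0.006,-0.026,0,0],
    [-1,-0.006,-0.026,0,0],
    [-1,-0.006,-0.026,0,0],
    [-1,-0.006,-0.026,0,0],
    [-1,-0.006,-0.026,0,0],
    [-1,-0.006,-0.026,0,0],
    [-1,-0.004,-0.016,0,0],
  ],
)

```text
t: 13.72
eef_pos: [0.5431, 0.2771, 0.1177]
ee_rot: [3.14, 0.002, 0.033]
force: [0.7, -0.7, -1.8]
width: 0.0561
```

>>> apply_moves(
  moves=[
    [-1,0,0,0,0],
    [-1,0,0,0,0],
    [-1,0,0,0,0],
    [-1,0,0,0,0],
  ],
)

```text
t: 14.05
eef_pos: [0.5445, 0.2745, 0.1188]
ee_rot: [3.141, 0.001, 0.031]
force: [0.3, -0.6, -2.4]
width: 0.0558
```

```bash
python3 -c "
from h import *
to(.545,.276,-.021,.0305)
p=eyes.grab_frame('side');W=cloud(p)
c=p['color']; cv2.imwrite('pics/s7c.png',cv2.resize(c[80:220,190:350][...,::-1],None,fx=4.2,fy=4.2,interpolation=cv2.INTER_CUBIC))
q=W[(W[...,0]>.42)&(W[...,0]<.66)&(W[...,1]>.18)&(W[...,1]<.4)&(W[...,2]>.054)&(W[...,2]<.068)];print(rect(q))
for d in outline_of('card_box',p): 
  P=W[d['region']];print(d['score'],d['extent'],np.nanpercentile(P,[3,50,97],axis=0).round(3))
"
```

```text
pos [0.5445 0.2745 0.1188] rot [3.1407e+00 1.2000e-03 3.0700e-02] tool delta mm [  0.7  -1.7 139.8] turn 0.0002 w 0.0558 F [ 0.3 -0.6 -2.4] t 14.05
(array([547.2, 275. ]), array([184. , 159.7]), 1.24)
0.84 [233.1, 130.3, 266.3, 154.4] [[0.499 0.234 0.061]
 [0.515 0.249 0.175]
 [0.584 0.346 0.201]]
```

View pics/s7c.png

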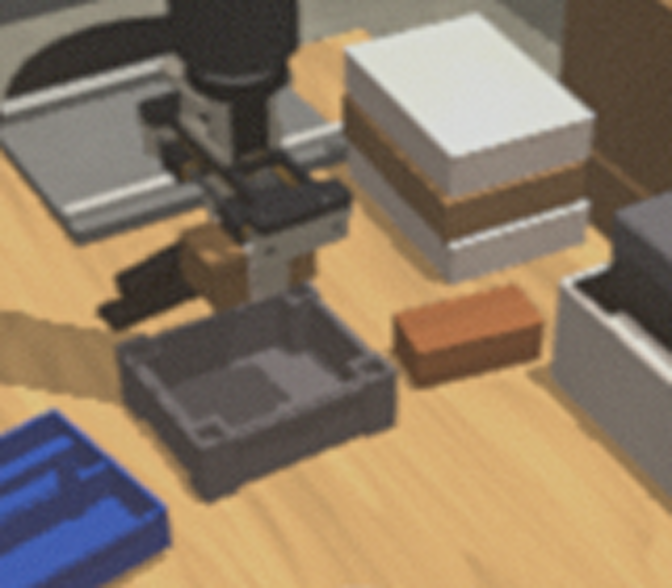

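The box is held level above the tray, whose rim runs from (120,340) to (395,370) in the crop. The box bottom should meet the tray floor at reported z −0.0215. Lowering.

>>> apply_moves(
  moves=[
    [-1,0.0005,-0.0015,0.015,0],
    [-1,0,0,0.025,0],
    [-1,0,0,0.025,0],
    [-1,0,0,0.025,0],
    [-1,0,0,0.02,0],
    [-1,0,0,0.015,0],
    [-1,0,0,0.008,0],
    [-1,0,0,0.004,0],
    [-1,0,0,0,0],
    [-1,0,0,0,0],
  ],
)

```text
t: 14.98
eef_pos: [0.5459, 0.2772, -0.0168]
ee_rot: [-3.141, -0.001, 0.031]
force: [0.6, -0.3, -1.7]
width: 0.0559
```

```bash
python3 -c "
from h import *
to(.545,.276,-.0215,.0305)"
```

```text
pos [ 0.5459  0.2772 -0.0168] rot [-3.141e+00 -9.000e-04  3.110e-02] tool delta mm [-0.9  1.2  4.7] turn 0.0006 w 0.0559 F [ 0.6 -0.3 -1.7] t 14.98
```

>>> apply_moves(
  moves=[
    [-1,0,0,0.002,0],
    [-1,0,0,0.0015,0],
    [-1,0,0,0.001,0],
    [-1,0,0,0,0],
    [-1,0,0,0,0],
  ],
)

```text
t: 15.4
eef_pos: [0.5456, 0.2774, -0.0214]
ee_rot: [-3.141, -0.001, 0.032]
force: [-0.1, 0.6, 3.2]
width: 0.0559
```

>>> apply_moves(
  moves=[
    [0.58,0,0,0,0],
    [0.58,0,0,0,0],
    [0.58,0,0,0,0],
    [0.58,0,0,0,0],
    [0.58,0,0,0,0],
    [0.58,0,0,0,0],
  ],
)

```text
t: 15.9
eef_pos: [0.5453, 0.277, -0.0221]
ee_rot: [3.142, 0.0, 0.031]
force: [-0.9, 0.5, 0.1]
width: 0.069
```

>>> apply_moves(
  moves=[
    [0.58,0,0,-0.01,0],
    [0.58,0,0,-0.025,0],
    [0.58,0,0,-0.035,0],
    [0.58,0,0,-0.035,0],
    [0.58,0,0,-0.035,0],
    [0.58,0,0,-0.02,0],
    [0.58,0,0.02,0,0],
    [0.58,0,0.035,0,0],
    [0.58,0,0.035,0,0.038],
    [0.58,0,0.035,0,0.037],
    [0.58,0,0.035,0,0],
    [0.58,0,0.035,0,0],
  ],
)

```text
t: 16.9
eef_pos: [0.5445, 0.0806, 0.1389]
ee_rot: [-3.141, -0.001, -0.044]
force: [1.1, -1.1, -0.0]
width: 0.0692
```

```bash
python3 -c "
from h import *
to(.538,-.249,.14,-.044)
for n in ['side','top']:
    p=eyes.grab_frame(n);W=cloud(p);save(p,n+'8')
    c=p['color']
    if n=='side': cv2.imwrite('pics/s8c.png',cv2.resize(c[120:220,190:310][...,::-1],None,fx=5,fy=5,interpolation=cv2.INTER_CUBIC))
    B=lambda x0,x1,y0,y1,z0,z1: W[(W[...,0]>x0)&(W[...,0]<x1)&(W[...,1]>y0)&(W[...,1]<y1)&(W[...,2]>z0)&(W[...,2]<z1)]
    q=B(.42,.66,.18,.4,.053,.068);print(n,'lower',rect(q) if len(q) else 0,len(q))
    q=B(.47,.62,.22,.33,.038,.053);print('card',rect(q) if len(q) else 0,len(q),np.median(q[:,2]))
    q=B(.42,.66,-.36,-.14,.085,.105);print('handle',rect(q) if len(q) else 0,len(q))
    q=B(.42,.66,-.36,-.14,.046,.064);print('upper rim',rect(q)if len(q) else 0,len(q))
"
```

```text
pos [0.5445 0.0806 0.1389] rot [-3.1412e+00 -8.0000e-04 -4.3600e-02] tool delta mm [  7.9 329.6  -1.2] turn 0.0004 w 0.0692 F [ 1.1 -1.1 -0. ] t 16.9
side lower (array([545.8, 275.3]), array([181.4, 159.1]), 1.45) 578
card (array([545.4, 274.5]), array([152.5, 103.6]), 2.21) 317 0.05051056076253291
handle (array([ 538.7, -250.9]), array([ 16.1, 117.1]), 88.26) 249
upper rim (array([ 539.8, -249.5]), array([159.2, 184.3]), 87.64) 924
top lower (array([544.2, 277.4]), array([182.7, 152.5]), 1.54) 249
card (array([596.2, 274. ]), array([ 38.2, 107.2]), 3.44) 37 0.047788916572808704
handle (array([ 537.3, -248.1]), array([ 14.2, 117.6]), 87.46) 159
upper rim (array([ 537.2, -248.5]), array([158. , 182.9]), 87.45) 384
```

View pics/s8c.png

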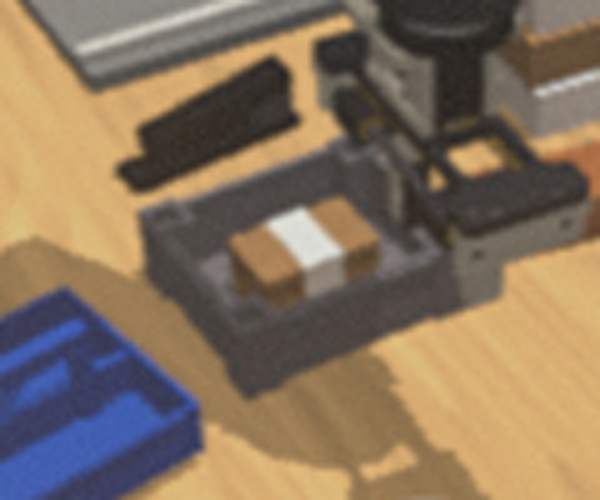

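The box lies flat and centred in the lower tray, upright at (305,250) in the crop with its top at z≈50. Now to the handle.

>>> apply_moves(
  moves=[
    [0.6,0.0005,0.03,0,0],
    [0.6,0.0005,0.033,0,0],
    [0.6,0.001,0.033,0,0],
    [0.6,0.001,0.033,0,0],
    [0.6,0.001,0.033,0,0],
    [0.6,0.001,0.033,0,0],
    [0.6,0.001,0.033,0,0],
    [0.6,0.001,0.033,0,0],
    [0.6,0.0005,0.033,0,0],
    [0.6,0.0005,0.025,0,0],
    [0.6,0,0.01,0,0],
    [0.6,0,0,0,0],
  ],
)

```text
t: 18.0
eef_pos: [0.5381, -0.2487, 0.1383]
ee_rot: [3.141, -0.0, -0.046]
force: [0.0, -0.0, 0.1]
width: 0.0701
```

>>> apply_moves(
  moves=[
    [0.6,0,0,0,0],
    [0.6,0,0,0,0],
    [0.6,0,0,0,0],
  ],
)

```text
t: 18.25
eef_pos: [0.5386, -0.2458, 0.1383]
ee_rot: [-3.142, -0.0, -0.043]
force: [-0.1, 0.5, -0.6]
width: 0.0703
```

```bash
python3 -c "
from h import *
to(.538,-.249,.026,-.044)
p=eyes.grab_frame('side');W=cloud(p)
c=p['color']; cv2.imwrite('pics/s9c.png',cv2.resize(c[190:330,280:400][...,::-1],None,fx=4.2,fy=4.2,interpolation=cv2.INTER_CUBIC))
m=(abs(W[...,0]-.538)<.03)&(abs(W[...,1]+.249)<.08)&(W[...,2]>.12)&(W[...,2]<.3)
T=W[m]
for s in (T[T[:,1]<-.28],T[T[:,1]>-.24]):
  i=np.argsort(s[:,2])[:24]; print(s[i].round(3)[::3])
"
```

```text
pos [ 0.5386 -0.2458  0.1383] rot [-3.1415e+00 -3.0000e-04 -4.2500e-02] tool delta mm [ -0.5   3.3 112.3] turn 0.0015 w 0.0703 F [-0.1  0.5 -0.6] t 18.25
[[ 0.534 -0.297  0.181]
 [ 0.526 -0.287  0.183]
 [ 0.525 -0.295  0.185]
 [ 0.526 -0.294  0.187]
 [ 0.529 -0.297  0.189]
 [ 0.525 -0.287  0.192]
 [ 0.526 -0.289  0.193]
 [ 0.525 -0.297  0.195]]
[[ 0.537 -0.208  0.176]
 [ 0.537 -0.211  0.178]
 [ 0.541 -0.21   0.18 ]
 [ 0.533 -0.208  0.181]
 [ 0.543 -0.211  0.183]
 [ 0.539 -0.211  0.185]
 [ 0.532 -0.212  0.186]
 [ 0.529 -0.199  0.187]]
```

View pics/s9c.png

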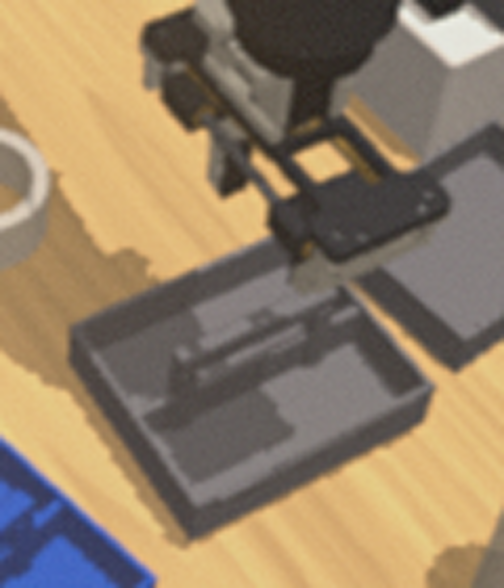

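The gripper is above the handle, which lies between (185,370) and (350,310) in the crop, and the offset still holds at about 40 mm. I'll descend to true TCP 66 mm (reported 26) and grip.

>>> apply_moves(
  moves=[
    [0.6,-0.0005,0.003,0.01,0],
    [0.6,0,0,0.02,0],
    [0.6,0,0,0.025,0],
    [0.6,0,0,0.025,0],
    [0.6,0,0,0.02,0],
    [0.6,0,0,0.01,0],
    [0.6,0,0,0.002,0],
    [0.6,0,0,0,0],
    [0.6,0,0,0,0],
  ],
)

```text
t: 19.05
eef_pos: [0.5386, -0.25, 0.0269]
ee_rot: [3.141, -0.001, -0.043]
force: [0.2, -0.0, 0.6]
width: 0.0701
```

>>> apply_moves(
  moves=[
    [-1,0,0,0,0],
    [-1,0,0,0,0],
    [-1,0,0,0,0],
    [-1,0,0,0,0],
    [-1,0,0,0,0],
    [-1,0,0,0,0],
    [-1,0,0,0,0],
    [-1,0,0,0,0],
    [-1,0,0,0,0],
    [-1,0,0,0,0],
    [-1,0,0,0,0],
    [-1,0,0,0,0],
  ],
  newtons=45,
)

```text
t: 20.05
eef_pos: [0.5378, -0.2498, 0.0259]
ee_rot: [-3.142, -0.0, -0.044]
force: [0.0, 0.8, -0.2]
width: 0.0138
```

>>> apply_moves(
  moves=[
    [-1,0,0,0,0],
    [-1,0,0,0,0],
    [-1,0,0,0,0],
  ],
  newtons=45,
)

```text
t: 20.3
eef_pos: [0.5378, -0.2498, 0.026]
ee_rot: [-3.142, -0.0, -0.044]
force: [-0.3, 1.2, 0.2]
width: 0.014
```

>>> apply_moves(
  moves=[
    [-1,0,0,-0.008,0],
    [-1,0,0,-0.02,0],
    [-1,0,0,-0.025,0],
    [-1,0,0,-0.025,0],
    [-1,0,0,-0.02,-0.036],
    [-1,0,0,-0.012,-0.036],
    [-1,0,0,0,0],
    [-1,0,0,0,0],
  ],
)

```text
t: 20.97
eef_pos: [0.5375, -0.2497, 0.1361]
ee_rot: [-3.141, -0.001, 0.027]
force: [0.1, 0.3, -5.6]
width: 0.0136
```

```bash
python3 -c "
from h import *
to(.545,.276,.136,.028)"
```

```text
pos [ 0.5375 -0.2497  0.1361] rot [-3.1412e+00 -6.0000e-04  2.6700e-02] tool delta mm [ 2.160e+01 -5.253e+02  3.000e-01] turn -0.0013 w 0.0136 F [ 0.1  0.3 -5.6] t 20.97
```

>>> apply_moves(
  moves=[
    [-1,0,-0.012,0,0],
    [-1,0.001,-0.02,0,0],
    [-1,0.0012,-0.03,0,0],
    [-1,0.0012,-0.03,0,0],
    [-1,0.0012,-0.03,0,0],
    [-1,0.0012,-0.03,0,0],
    [-1,0.0012,-0.03,0,0],
    [-1,0.0012,-0.03,0,0],
    [-1,0.0012,-0.03,0,0],
    [-1,0.0012,-0.03,0,0],
    [-1,0.0012,-0.03,0,0],
    [-1,0.0012,-0.03,0,0],
  ],
)

```text
t: 21.97
eef_pos: [0.5398, 0.0838, 0.1343]
ee_rot: [3.141, 0.003, 0.027]
force: [-0.2, 0.1, -4.7]
width: 0.014
```

>>> apply_moves(
  moves=[
    [-1,0.0012,-0.03,0,0],
    [-1,0.0012,-0.03,0,0],
    [-1,0.0012,-0.03,0,0],
    [-1,0.0012,-0.03,0,0],
    [-1,0.0012,-0.03,0,0],
    [-1,0.0012,-0.02,0,0],
    [-1,0.001,-0.013,0,0],
    [-1,0.0005,-0.01,0,0],
    [-1,0,0,0,0],
    [-1,0,0,0,0],
    [-1,0,0,0,0],
    [-1,0,0,0,0],
  ],
)

```text
t: 22.97
eef_pos: [0.5445, 0.2745, 0.1359]
ee_rot: [3.141, 0.0, 0.027]
force: [1.1, 0.5, -4.5]
width: 0.014
```

```bash
python3 -c "
from h import *
to(.545,.276,.074,.028)
for n in ['side','top']:
    p=eyes.grab_frame(n);W=cloud(p);np.save(n+'10.npy',W);save(p,n+'10')
    c=p['color']
    if n=='side': cv2.imwrite('pics/s10c.png',cv2.resize(c[80:230,180:340][...,::-1],None,fx=5,fy=4,interpolation=cv2.INTER_CUBIC))
    B=lambda x0,x1,y0,y1,z0,z1: W[(W[...,0]>x0)&(W[...,0]<x1)&(W[...,1]>y0)&(W[...,1]<y1)&(W[...,2]>z0)&(W[...,2]<z1)]
    q=B(.42,.66,.18,.4,.053,.068);print(n,'lower',rect(q) if len(q) else 0,len(q))
    q=B(.42,.67,.17,.39,.155,.172);print('upper rim',rect(q)if len(q) else 0,len(q))
    q=B(.42,.67,.17,.39,.11,.175);print('upper all',rect(q)if len(q) else 0,len(q), q.min(0),q.max(0))
"
```

```text
pos [0.5445 0.2745 0.1359] rot [3.1413e+00 4.0000e-04 2.7000e-02] tool delta mm [ 0.6 -1.5 61.9] turn -0.001 w 0.014 F [ 1.1  0.5 -4.5] t 22.97
side lower (array([546.8, 274.1]), array([187.2, 154.2]), 1.33) 462
upper rim (array([546.6, 272.6]), array([184.5, 160.6]), 1.65) 593
upper all (array([546.6, 272.6]), array([184.6, 160.6]), 1.54) 1784 [0.45289567 0.19068732 0.11374519] [0.64025866 0.35125327 0.17425052]
top lower (array([509.6, 232.4]), array([115.2, 235.1]), 52.12) 77
upper rim (array([543.1, 274.7]), array([182.7, 153.5]), 0.65) 270
upper all (array([543.2, 274.7]), array([182.4, 154.3]), 0.99) 1423 [0.45094318 0.19624535 0.11418035] [0.63566937 0.35087391 0.17445842]
```

View pics/s10c.png

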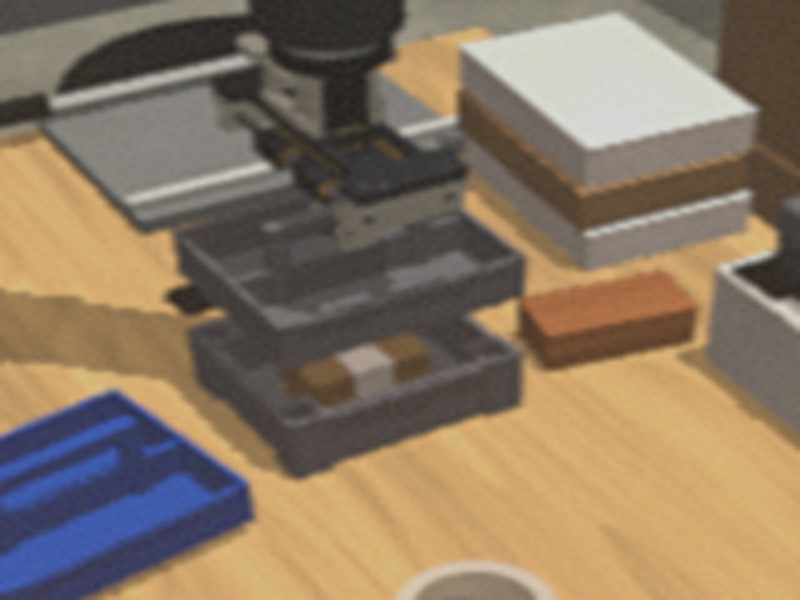

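The upper tray hangs level over the lower. Comparing rims in the same camera, it needs about 2.4 mm more in +y, and yaw agrees within ~1°. I'll correct that and lower to just above the sockets.

>>> apply_moves(
  moves=[
    [-1,0.0005,-0.0024,0.005,0],
    [-1,0,0,0.01,0],
    [-1,0,0,0.01,0],
    [-1,0,0,0.01,0],
    [-1,0,0,0.005,0],
    [-1,0,0,0,0],
    [-1,0,0,0,0],
    [-1,0,0,0,0],
  ],
)

```text
t: 23.73
eef_pos: [0.5453, 0.2782, 0.0962]
ee_rot: [-3.142, -0.0, 0.028]
force: [0.5, 0.1, -4.6]
width: 0.0135
```

```bash
python3 -c "
from h import *
to(.545,.2765,.0738,.028)
for n in ['side','top']:
    p=eyes.grab_frame(n);W=cloud(p)
    c=p['color']
    if n=='side': cv2.imwrite('pics/s11c.png',cv2.resize(c[110:230,190:300][...,::-1],None,fx=6,fy=5,interpolation=cv2.INTER_CUBIC))
    B=lambda x0,x1,y0,y1,z0,z1: W[(W[...,0]>x0)&(W[...,0]<x1)&(W[...,1]>y0)&(W[...,1]<y1)&(W[...,2]>z0)&(W[...,2]<z1)]
    q=B(.42,.67,.17,.39,.115,.132);print(n,'upper rim',rect(q)if len(q) else 0,len(q))
"
```

```text
pos [0.5453 0.2782 0.0962] rot [-3.1415e+00 -5.0000e-04  2.8500e-02] tool delta mm [-0.4  1.7 22.4] turn 0.0005 w 0.0135 F [ 0.5  0.1 -4.6] t 23.73
side upper rim (array([546.1, 276.6]), array([184.3, 161.7]), 2.29) 582
top upper rim (array([545.4, 278.9]), array([183.1, 157.4]), 1.23) 259
```

View pics/s11c.png

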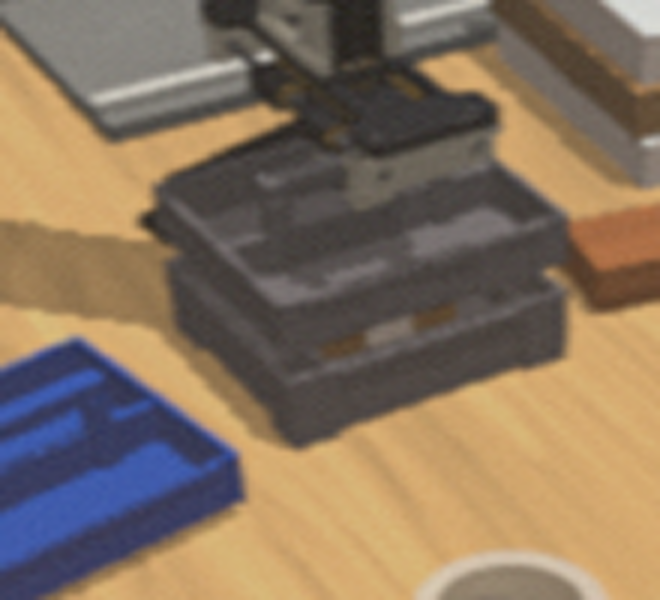

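It settled about 1.5 mm too far in +y, so I'll bring that back and descend slowly, watching force.

>>> apply_moves(
  moves=[
    [-1,0,0.0015,0,0],
    [-1,0,0,0.002,0],
    [-1,0,0,0.002,0],
    [-1,0,0,0.002,0],
    [-1,0,0,0.002,0],
    [-1,0,0,0.002,0],
    [-1,0,0,0.001,0],
    [-1,0,0,0,0],
  ],
)

```text
t: 24.5
eef_pos: [0.5449, 0.2763, 0.0845]
ee_rot: [3.141, 0.001, 0.028]
force: [-0.1, -0.6, -4.9]
width: 0.0137
```

>>> apply_moves(
  moves=[
    [-1,0,0,0.0015,0],
    [-1,0,0,0.0015,0],
    [-1,0,0,0.001,0],
    [-1,0,0,0,0],
  ],
)

```text
t: 24.83
eef_pos: [0.545, 0.2764, 0.0807]
ee_rot: [3.141, 0.0, 0.028]
force: [-0.2, -0.5, -4.1]
width: 0.0134
```

The lugs are about 7 mm into the sockets with no contact force. Continuing.

>>> apply_moves(
  moves=[
    [-1,0,0,0.0015,0],
    [-1,0,0,0.0015,0],
    [-1,0,0,0.001,0],
    [-1,0,0,0,0],
  ],
)

```text
t: 25.17
eef_pos: [0.5449, 0.2763, 0.0767]
ee_rot: [3.141, 0.0, 0.028]
force: [0.7, 0.2, -4.0]
width: 0.0139
```

>>> apply_moves(
  moves=[
    [-1,0,0,0.001,0],
    [-1,0,0,0.001,0],
    [-1,0,0,0,0],
  ],
)

```text
t: 25.42
eef_pos: [0.545, 0.2764, 0.0747]
ee_rot: [3.141, 0.0, 0.028]
force: [0.0, -0.3, -4.5]
width: 0.0134
```

>>> apply_moves(
  moves=[
    [-1,0,0,0.0005,0],
    [-1,0,0,0.0005,0],
    [-1,0,0,0,0],
  ],
)

```text
t: 25.67
eef_pos: [0.5451, 0.2765, 0.074]
ee_rot: [-3.142, -0.0, 0.028]
force: [0.9, 0.0, -4.1]
width: 0.0134
```

>>> apply_moves(
  moves=[
    [-1,0,0,0.0005,0],
    [-1,0,0,0.0005,0],
    [-1,0,0,0,0],
    [-1,0,0,0,0],
  ],
)

```text
t: 26.0
eef_pos: [0.5452, 0.2765, 0.074]
ee_rot: [-3.141, -0.001, 0.029]
force: [-4.1, -1.8, 6.4]
width: 0.0138
```

It stopped at reported z=0.074, the predicted seat, with the weight now carried (+6 N). I'll release and look.

>>> apply_moves(
  moves=[
    [0,0,0,0,0],
    [0,0,0,0,0],
    [0,0,0,0,0],
    [0,0,0,0,0],
    [0,0,0,0,0],
    [0,0,0,0,0],
    [0,0,0,0,0],
    [0,0,0,0,0],
  ],
)

```text
t: 26.67
eef_pos: [0.5451, 0.2765, 0.0729]
ee_rot: [3.142, 0.0, 0.028]
force: [0.9, -0.2, 0.1]
width: 0.0436
```

>>> apply_moves(
  moves=[
    [0,0,0,-0.01,0],
    [0,0,0,-0.025,0],
    [0,0,0,-0.035,0],
    [0,0,0,-0.035,0],
    [0,0,0.02,-0.01,0],
    [0,0,0.035,0,0],
    [0,0,0.035,0,0],
    [0,0,0.035,0,0],
    [0,0,0.035,0,0],
    [0,0,0.02,0,0],
    [0,0,0,0,0],
    [0,0,0,0,0],
  ],
)

```text
t: 27.67
eef_pos: [0.5504, 0.0954, 0.189]
ee_rot: [-3.141, -0.001, 0.026]
force: [-0.1, 0.6, 0.4]
width: 0.0438
```

```bash
python3 -c "
from h import *
to(.545,.2765,.0738,.028)
for n in ['side','top']:
    p=eyes.grab_frame(n);W=cloud(p);save(p,n+'12')
    c=p['color']
    if n=='side': cv2.imwrite('pics/s12c.png',cv2.resize(c[110:230,170:300][...,::-1],None,fx=5.5,fy=5,interpolation=cv2.INTER_CUBIC))
    B=lambda x0,x1,y0,y1,z0,z1: W[(W[...,0]>x0)&(W[...,0]<x1)&(W[...,1]>y0)&(W[...,1]<y1)&(W[...,2]>z0)&(W[...,2]<z1)]
    q=B(.42,.67,.17,.39,.092,.112);A=np.c_[q[:,:2],np.ones(len(q))];f=np.linalg.lstsq(A,q[:,2],rcond=None)[0]
    print(n,'upper rim',rect(q),len(q),'z',np.median(q[:,2]),'tilt',f[:2])
    q=B(.44,.65,.18,.37,.135,.16);print('handle',rect(q),np.median(q[:,2]),len(q))
    for x in (.47,.62):
      for y in (.21,.345):
        s=B(x-.03,x+.03,y-.03,y+.03,.09,.115);print((x,y),len(s),np.median(s[:,2]).round(4))
    q=B(.42,.67,.17,.39,.01,.06);print('lower sides',q.min(0),q.max(0))
"
```

```text
pos [0.5504 0.0954 0.189 ] rot [-3.1411e+00 -1.2000e-03  2.6100e-02] tool delta mm [  -0.8 -181.1  115.3] turn -0.0019 w 0.0438 F [-0.1  0.6  0.4] t 27.67
side upper rim (array([547.3, 275.3]), array([185.3, 164.8]), 1.23) 650 z 0.100825380639464 tilt [-0.00443601 -0.00206881]
handle (array([547.4, 273.5]), array([ 19.4, 119. ]), 89.86) 0.1425604557237291 153
(0.47, 0.21) 82 0.1013
(0.47, 0.345) 69 0.1009
(0.62, 0.21) 49 0.1007
(0.62, 0.345) 65 0.1003
lower sides [0.45330039 0.19350831 0.01002409] [0.64101362 0.35097606 0.05997091]
top upper rim (array([544.2, 278.3]), array([181.6, 155.3]), 2.39) 164 z 0.10233618310973924 tilt [-0.00596698 -0.00706711]
handle (array([599.9, 278.5]), array([ 5.7, 11.6]), 15.49) 0.14517034729072065 8
(0.47, 0.21) 38 0.1028
(0.47, 0.345) 0 nan
(0.62, 0.21) 10 0.1058
(0.62, 0.345) 55 0.1016
lower sides [0.42606386 0.17343741 0.01004195] [0.66998249 0.38844204 0.05997994]
  return _methods._mean(a, axis=axis, dtype=dtype,
  ret = ret.dtype.type(ret / rcount)
```

View pics/s12c.png

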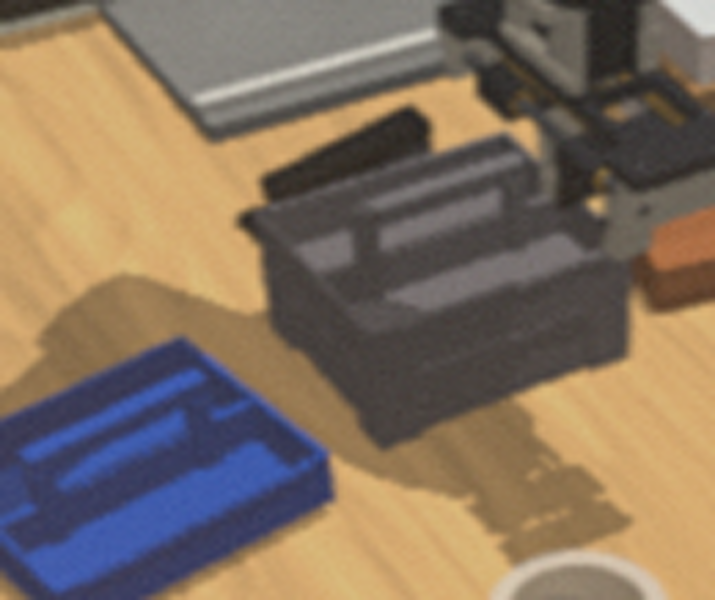

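The upper tray sits flush and level on the lower with no gap, and the gripper is clear. Handing in.

```bash
python3 -c "
from h import *
print(job.job_done())"
```

```text
the job is handed in; nothing more can be done
None
```

I put the card box upright on the lower tray's floor, then lowered the grey handled tray squarely onto it, let go, backed the gripper clear and handed the job in at about 28 s. The hand-in gave no verdict.

**Final checks**
- **Box:** it lay flat and centred in the lower tray, with its top at z≈50 mm, when I looked before covering it. It cannot be seen under the upper tray now.
- **Seating:** the upper tray came to rest at the predicted seat height, with about 11 N of contact. After release its rim measured 101–102 mm in the two cameras. 104 mm is nominal, and the same rim had read about 1.5 mm low on the bench.
- **Position:** its centre is within about 1 mm of the lower tray's, as both stood in the same camera. The side view shows it level within about 0.005 rad, and its yaw agrees within about 1°.
- **Top camera:** its last view was partly hidden by the arm, so its corner heights were patchy and the other-corner check could not be completed there.

**What went wrong on the way**
- The reported tool height was about 40 mm below the true fingertip height. My first two tries at the box therefore shut the fingers just above it; the box stayed where it was. I measured the offset in the depth images and corrected for it in all later moves.

Nothing else on the bench was touched as far as the pictures show, but I did not re-measure those things at the end.

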